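Shim the rocking gauge stand

ROBOT

A 6-joint arm with a two-finger parallel gripper is mounted at the origin on a cart in front of the work surface, level with it; the furniture and walls round the work are solid. World frame = base frame: x ahead of the robot, y to its left, z up, the work surface at z = 0. Lengths are in m, angles in rad, forces in N, time in s.
With the tool pointing down it reaches from about 0.35 to 0.775 m from the base axis. Payload 5.5 kg.
Tool frame: the origin (TCP) lies at the very end of the fingers, on their centre line; the grasp point (between the pads) lies 19 mm behind it; z points along the fingers, y is the line along which they close (so a half turn about z gives the same grasp; the last joint's range is limited). The gripper opens to 85 mm and grips with 20 to 120 N. Pads are 22 mm wide; open, the fingers measure 114 mm over their backs; the gripper's body (76 mm by 85 mm) begins 54 mm behind the grasp point. The pads swing forward as they close: fully open they stand 13 mm farther back than shut.
Start: joints at [1.127, 0.313, 0.046, 1.304, 0, 1.431], TCP at [0.172, 0.549, 0.231] pointing down, gripper open.
Joint ranges: [-2.76, 2.76], [-0.86, 1.69], [-1.03, 1.26], [-2.2, 2.34], [-1.47, 1.5], [-3.14, 3.14]. Speed limits (rad/s): [2.57, 2.57, 3.14, 3.14, 3.14, 3.14].

INTERFACE

Orientations are given as a unit quaternion [w, x, y, z].
In Python, from workcell import get_state, read_camera, hand_in gives the robot as it stands.
- The arm moves only by the tool send_rows, never from a script. Its argument "increments" is a list of rows, each an object of numbers: "dx", "dy", "dz": the shift along the world's x, y, z in units of 25 mm (1.0 is 25 mm); "roll": the turn about the world's z in units of 8 degrees (1.0 is 8 degrees); "claw": the opening, from -1 (shut) to 1 (fully open). In form: [{"dx": .., "dy": .., "dz": .., "roll": .., "claw": ..}, ...]. A call has exactly 5 rows; each row is the pose to reach, as a shift and turn from the pose commanded when the call began; what a row does not reach only later rows make up. A row lasts 1/8 s, in which the tool goes at most 62.5 mm and 10.7 degrees, less where a joint would pass 70% of its speed; a pose out of reach is approached as far as the arm can. A call with a gripper value outside its range is refused whole. The fingers move at their own pace and stop on an object; "grip_force" is the grip in N (left out, the last holds). Time passes only in rows, so rows that repeat a pose let the fingers close, or fill a call up. It gives the time, the measured TCP pose, the force, the opening and the grip force at its end, in the units of the state.
- get_state(): the state, without advancing time (a new reading comes with each control period).
- read_camera(name): name is "scene" or "top" or "wrist"; returns a dict with "image" (480x640x3 uint8, blue, green, red), "fx", "fy", "cx", "cy" (pixels), "world_to_cam" (4x4, takes a point from world to camera coordinates). Camera axes: x right, y up, looking along -z (the intrinsics and any distortion apply to the point x, -y, -z); pixel columns grow to the right and rows downward; lengths in m; the calibration is good to about 2 mm. A picture is of the moment at which its call begins. There is no depth.
- hand_in(): hands the job in; it is judged then, once.
The state is a dict: "clock": time; "joint_pos": joint angles; "qvel": joint speeds; "tau": joint torques, N m; "tcp_pos": TCP position; "orientation": TCP orientation; "wrist_force": force on the tool from outside, world axes, zero at the start; "ft_torque": the same for the moment, N m; "finger_gap": finger opening in m; "grip_force": force on a finger pad.
Only numpy, scipy, OpenCV 4.12 (cv2) and the standard library are available. Lean on these libraries where they do the work, as an engineer would, in place of code of your own. Each camera call takes 0.05 s, during which the arm holds its last target. There are 200 camera calls.

TASK

The blue dial-gauge stand leans and rocks because one of its feet, the one under the red pad, is too short. With the fingertips push the orange wedge, thin end first, under that foot until the stand is level, then press down on the red pad to check that the corner no longer gives, and leave the wedge in place. Nothing may be picked up, the stand must not be touched before the wedge has levelled it nor shoved along the bench, and the other things stay where they are.

Things in the scene. Friction and masses are not known exactly. Their poses are not given: they have to be found in the camera images.
- stand: loose dial-gauge stand, about 2.5 kg: blue plate 120 x 160 x 20 mm (x, y, z), steel top 42 mm above the bench when level; column and dial gauge, 177 mm high, on its +y half (-y half clear above). Origin: under the plate's centre, at bench height when level; z up, x to its rear, y to its left. It starts tipped about 0.11 rad on to its short foot, which must rise 10 mm; more tips it the other way
- short_foot (a point): centre of the short foot's underside, at (-46, -64, 10) mm in the stand's frame, 16 mm inside the plate's right (-y) edge; the wedge comes in from that side. Feet: 22 mm in diameter, ends slightly domed. The other three reach the bench at (46, 64), (-28, 64), (46, -46) mm; the stand leans about the line through the last two
- pad (a point): centre of the top of the red round press pad, 28 mm in diameter and 3 mm thick, on the plate above the short foot, 45 mm above the bench when level
- wedge: loose orange wedge, yellow ribs, 60 g, 100 mm long (x), 32 mm wide, flat underside; 20 mm high at the butt (x = -50 mm), sloping evenly to 1.5 mm at the thin end (x = +50 mm). Origin: centre of the underside. Starts beside the stand, thin end towards the short foot within 0.15 rad and 15 mm of a straight line in. Pushing it under takes 5 to 10 N; it stays where left
- wedge_butt (a point): centre of the wedge's upright butt face (32 x 20 mm), 10 mm above its underside: push here
- collet: loose bystander: steel collet, 25 mm in diameter, 34 mm high; origin under its centre
- oil_bottle: loose bystander: small oil bottle with a red tip, 38 x 47 x 128 mm; origin under its centre
- screw_jar: loose bystander: jar of screws with a black lid, 56 mm in diameter, 67 mm high; origin under its centre
- tape_roll: loose bystander: roll of black tape lying flat, 69 mm in diameter, 19 mm high; origin under its centre
- snap_cutter: loose bystander: yellow snap-off cutter, 36 x 167 x 18 mm (long in y); origin under its centre
- pliers: loose bystander: pliers with teal handles, 152 x 78 x 14 mm; origin under its centre

How it is judged:
By the outcome, as a careful person would: the job done as asked, in the order asked, and still so for the second after the job is handed in, with the robot touching nothing.
It also fails if it takes over 45 s, if anything falls off the work surface, if the arm or the gripper's body presses on something with over 40 N, if the wrist force passes 120 N, or if a joint passes its speed limit or range.

## Working session

There is one attempt and no reset: what is moved stays moved. The work goes in short steps, Python scripts to look and compute and a tool call to move; the robot and the scene stay as the last step left them, time stands still between calls to the robot, and variables do not carry over. Pictures are saved under pics/ and viewed, at most 10 in all, crops included, and the job is handed in when it is done.

Besides the shell and the picture viewer there is one more tool, called after "Emit:" as name(argument=value, ...), one argument or row to a line, values as JSON. send_rows: Moves the arm, as the interface text tells. Its arguments: {"type":"object","properties":{"increments":{"type":"array","items":{"type":"object","properties":{"dx":{"type":"number"},"dy":{"type":"number"},"dz":{"type":"number"},"roll":{"type":"number"},"claw":{"type":"number"}}}},"grip_force":{"type":"number"}},"required":["increments"]}

```bash
mkdir -p pics; cat > h.py <<'E'
import cv2,numpy as np
from workcell import get_state,read_camera,hand_in
def snap(n,f):
    c=read_camera(n); cv2.imwrite('pics/'+f,c['image']); np.save('pics/'+f+'.npy',dict(c),allow_pickle=True); return c
def load(f): return np.load('pics/'+f+'.npy',allow_pickle=True).item()
def proj(c,p):
    p=np.atleast_2d(p); q=(c['world_to_cam']@np.c_[p,np.ones(len(p))].T).T
    return np.c_[c['cx']+c['fx']*q[:,0]/-q[:,2], c['cy']+c['fy']*-q[:,1]/-q[:,2]]
def unproj(c,uv,z):
    T=np.linalg.inv(c['world_to_cam']); uv=np.atleast_2d(uv).astype(float)
    d=np.c_[(uv[:,0]-c['cx'])/c['fx'],-(uv[:,1]-c['cy'])/c['fy'],-np.ones(len(uv))]@T[:3,:3].T
    o=T[:3,3]; return o+d*((z-o[2])/d[:,2])[:,None]
E
python3 - <<'E'
from h import *
for n in('top','scene'):
    c=snap(n,n+'0.png'); print(n,[k for k in c], np.linalg.inv(c['world_to_cam']).round(3).tolist(),c['fx'],c.get('dist'))
print(get_state())
E
```

```text
top ['image', 'fx', 'fy', 'cx', 'cy', 'world_to_cam'] [[0.021, 0.99, -0.142, 0.299], [-1.0, 0.021, -0.003, -0.124], [0.0, 0.142, 0.99, 1.459], [0.0, 0.0, 0.0, 1.0]] 578.0846377278475 None
scene ['image', 'fx', 'fy', 'cx', 'cy', 'world_to_cam'] [[0.691, 0.386, -0.61, -0.481], [-0.722, 0.373, -0.582, -1.096], [0.003, 0.843, 0.537, 0.928], [0.0, 0.0, 0.0, 1.0]] 524.1404195435894 None
{'clock': 0.1, 'joint_pos': array([ 1.12740101e+00,  3.13918932e-01,  4.50984552e-02,  1.30359118e+00,
       -3.84160779e-05,  1.43119402e+00]), 'qvel': array([-0.00050246,  0.00040286,  0.0018435 , -0.00029605,  0.00084813,
        0.0002986 ]), 'tau': array([ 2.43791714e-03, -4.81726527e+01,  2.99243867e+01,  1.26942561e-02,
       -1.14095881e-04,  1.43750918e-05]), 'tcp_pos': array([0.17183312, 0.54825285, 0.23050406]), 'orientation': array([-2.13715503e-04,  1.51313010e-01,  9.88485569e-01, -7.79112821e-04]), 'wrist_force': array([-0.31380209, -0.01128784, -0.12166482]), 'ft_torque': array([ 0.00645969, -0.04764712, -0.01186063]), 'grip_force': 0.0, 'finger_gap': 0.08515724433634522}
```

View pics/top0.png

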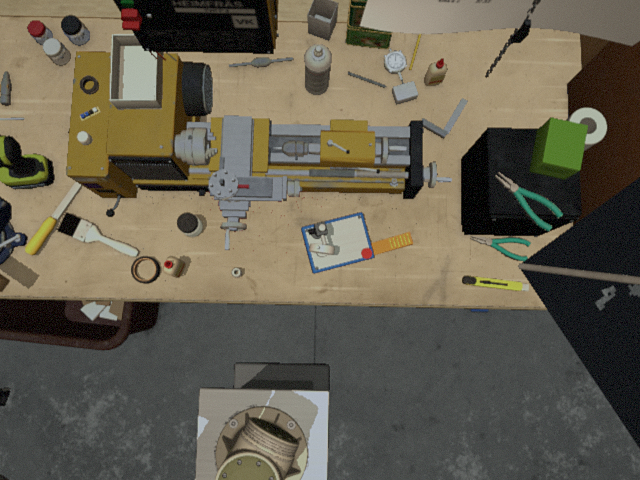

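View pics/scene0.png

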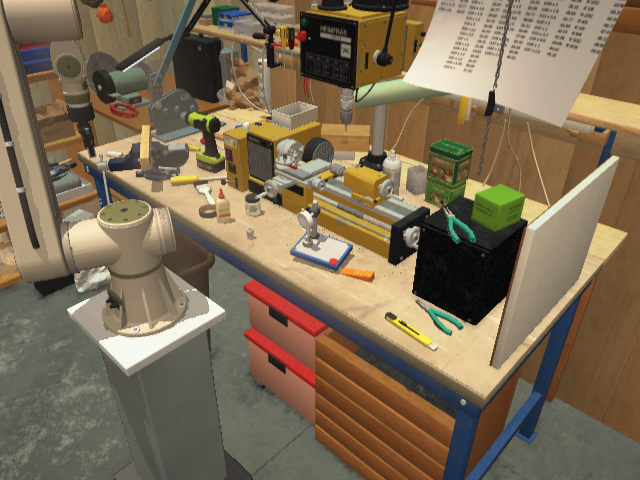

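The stand is at about (337,243) in the top view, with the red pad at (367,253). The wedge is to its right at about (393,245), and the lathe bed lies behind. I'll zoom in on both.

```bash
python3 - <<'E'
from h import *
a=load('top0.png')['image'][200:290,290:425]; b=load('scene0.png')['image'][190:290,280:385]
a=cv2.resize(a,None,fx=5.5,fy=5.5,interpolation=cv2.INTER_CUBIC)
cv2.imwrite('pics/topz.png',a)
cv2.imwrite('pics/scz.png',cv2.resize(b,None,fx=6,fy=6,interpolation=cv2.INTER_CUBIC))
c=load('top0.png')
hsv=cv2.cvtColor(c['image'],cv2.COLOR_BGR2HSV)
for n,lo,hi,z in(('orange',(8,150,120),(28,255,255),.01),('red',(0,170,100),(6,255,255),.035),('blue',(100,120,60),(125,255,255),.03)):
    m=cv2.inRange(hsv,lo,hi); m[:200]=0;m[290:]=0;m[:,:295]=0;m[:,425:]=0
    v,u=np.nonzero(m); r=cv2.minAreaRect(np.c_[u,v].astype(np.float32)); bx=cv2.boxPoints(r)
    print(n,len(u),r,unproj(c,bx,z).round(4).tolist(),unproj(c,[[u.mean(),v.mean()]],z).round(4))
E
```

```text
orange 466 ((391.6609802246094, 243.07493591308594), (12.210382461547852, 40.2904167175293), 74.35775756835938) [[0.5176, -0.2601, 0.01], [0.5476, -0.3585, 0.01], [0.5176, -0.3668, 0.01], [0.4878, -0.2687, 0.01]] [[ 0.5171 -0.3127  0.01  ]]
red 69 ((366.0, 253.0), (8.0, 8.0), 90.0) [[0.4974, -0.2365, 0.035], [0.4978, -0.2564, 0.035], [0.4777, -0.2565, 0.035], [0.4773, -0.2367, 0.035]] [[ 0.4878 -0.2467  0.035 ]]
blue 347 ((337.28369140625, 242.236083984375), (46.899742126464844, 63.02088165283203), 75.67728424072266) [[0.5497, -0.0832, 0.03], [0.5929, -0.236, 0.03], [0.4782, -0.266, 0.03], [0.436, -0.1148, 0.03]] [[ 0.5098 -0.167   0.03  ]]
```

View pics/topz.png

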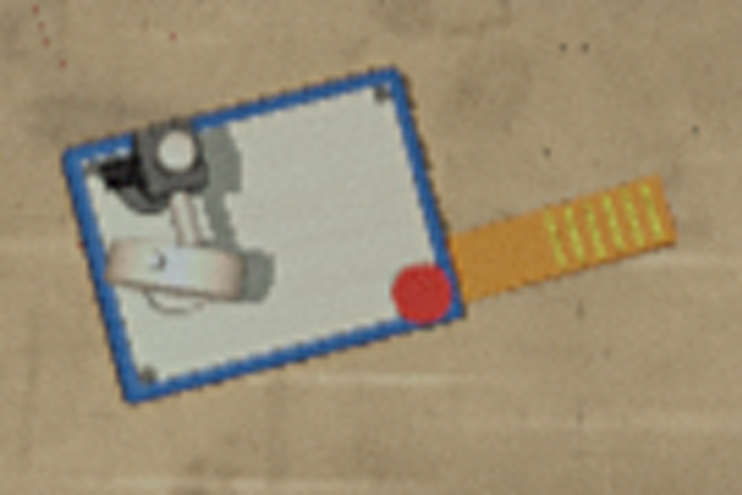

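View pics/scz.png

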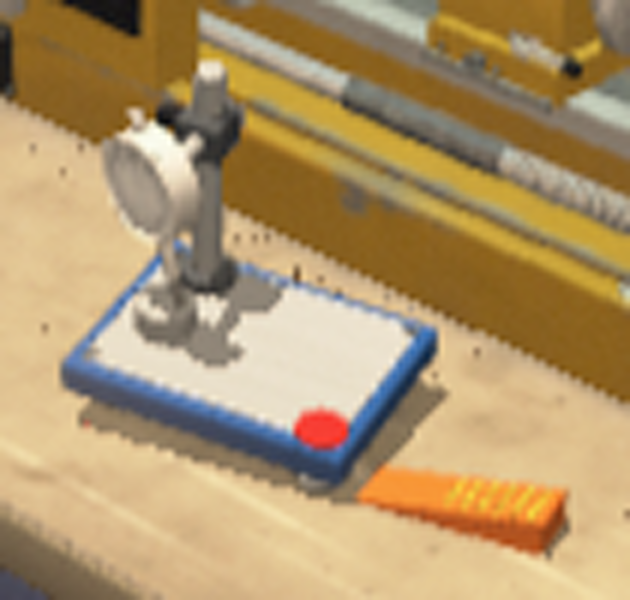

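The stand is yawed about 0.27 rad. The wedge is nearly in line with it, with its thin end just at or under the plate edge. Next I'll check clearance to the black box and then drive over for a wrist view.

```bash
python3 - <<'E'
from h import *
t=load('top0.png'); s=load('scene0.png')
print('box foot scene',unproj(s,[[414,292],[477,320],[518,265]],0).round(3))
for z in(.1,.15,.2,.25): print(z,unproj(t,[[462,234]],z).round(3),unproj(s,[[414,232]],z).round(3))
print('handwheel',unproj(t,[[228,245]],.1).round(3))
E
```

```text
box foot scene [[ 0.569 -0.484  0.   ]
 [ 0.585 -0.674  0.   ]
 [ 0.902 -0.637  0.   ]]
0.1 [[ 0.529 -0.469  0.1  ]] [[ 0.698 -0.382  0.1  ]]
0.15 [[ 0.521 -0.457  0.15 ]] [[ 0.627 -0.425  0.15 ]]
0.2 [[ 0.512 -0.444  0.2  ]] [[ 0.556 -0.468  0.2  ]]
0.25 [[ 0.504 -0.431  0.25 ]] [[ 0.484 -0.511  0.25 ]]
handwheel [[0.491 0.087 0.1  ]]
```

Emit:
send_rows(
  increments=[
    {"dx":1.4,"dy":-1.6,"dz":0.3,"roll":-0.6,"claw":-1},
    {"dx":3.0,"dy":-3.4,"dz":0.8,"roll":-1.3,"claw":-1},
    {"dx":4.6,"dy":-5.4,"dz":1.2,"roll":-2.0,"claw":-1},
    {"dx":6.2,"dy":-7.6,"dz":1.6,"roll":-2.7,"claw":-1},
    {"dx":7.6,"dy":-9.8,"dz":2.0,"roll":-3.3,"claw":-1},
  ],
)

```text
clock: 0.72
tcp_pos: [0.3564, 0.3119, 0.2795]
orientation: [-0.0, 0.374, 0.927, -0.0]
wrist_force: [1.2, 0.4, -0.1]
finger_gap: -0.0
grip_force: 0.0
```

Emit:
send_rows(
  increments=[
    {"dx":0.8,"dy":-2.2,"dz":0.2,"roll":-0.7,"claw":-1},
    {"dx":1.6,"dy":-4.4,"dz":0.4,"roll":-1.4,"claw":-1},
    {"dx":2.2,"dy":-6.6,"dz":0.6,"roll":-2.1,"claw":-1},
    {"dx":2.6,"dy":-8.8,"dz":0.8,"roll":-2.8,"claw":-1},
    {"dx":2.8,"dy":-11.0,"dz":0.8,"roll":-3.4,"claw":-1},
  ],
)

```text
clock: 1.35
tcp_pos: [0.4259, 0.0368, 0.2996]
orientation: [0.0, 0.582, 0.813, 0.0]
wrist_force: [1.0, 0.9, 0.4]
finger_gap: -0.0001
grip_force: 0.0
```

Emit:
send_rows(
  increments=[
    {"dx":0.2,"dy":-2.2,"dz":0,"roll":-0.2,"claw":-1},
    {"dx":0.4,"dy":-4.4,"dz":0,"roll":-0.4,"claw":-1},
    {"dx":0.8,"dy":-6.8,"dz":0,"roll":-0.4,"claw":-1},
    {"dx":1.6,"dy":-9.0,"dz":0,"roll":-0.4,"claw":-1},
    {"dx":2.2,"dy":-11.0,"dz":0,"roll":-0.4,"claw":-1},
  ],
)

```text
clock: 1.98
tcp_pos: [0.4807, -0.2385, 0.2991]
orientation: [-0.0, 0.604, 0.797, 0.0]
wrist_force: [0.3, 0.4, 0.1]
finger_gap: -0.0002
grip_force: 0.0
```

```bash
python3 - <<'E'
from h import *
c=snap('wrist','w1.png'); print(np.linalg.inv(c['world_to_cam']).round(3).tolist(),c['fx']); print(get_state()['tcp_pos'])
E
```

```text
[[0.963, -0.262, -0.071, 0.462], [0.271, 0.928, 0.255, -0.175], [-0.001, -0.265, 0.964, 0.441], [0.0, 0.0, 0.0, 1.0]] 345.03407682636
[ 0.4824233  -0.24420419  0.29771378]
```

View pics/w1.png

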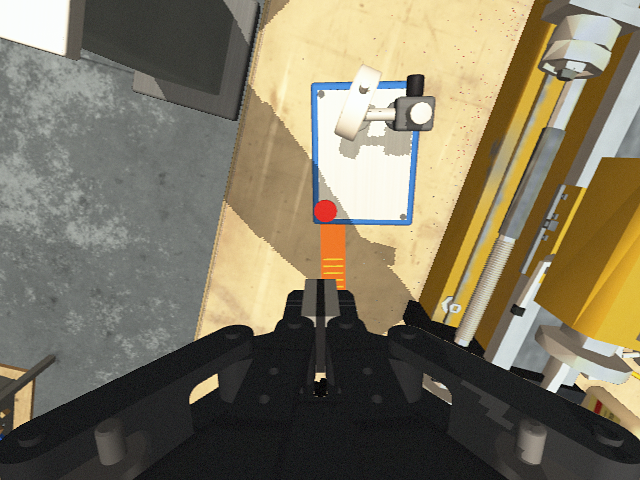

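The wrist view shows the stand squarely ahead, with the pad at (325,211) and the wedge at (333,257), its butt hidden by the fingers. I'll back off along the wedge axis and lower, then measure.

Emit:
send_rows(
  increments=[
    {"dx":0.5,"dy":-1.6,"dz":0,"roll":0,"claw":-1},
    {"dx":1.0,"dy":-3.3,"dz":-1,"roll":0,"claw":-1},
    {"dx":1.6,"dy":-5.0,"dz":-2.4,"roll":0,"claw":-1},
    {"dx":2.0,"dy":-6.0,"dz":-4,"roll":0,"claw":-1},
    {"dx":2.2,"dy":-6.4,"dz":-6,"roll":0,"claw":-1},
  ],
)

```text
clock: 2.65
tcp_pos: [0.5361, -0.3982, 0.148]
orientation: [0.001, 0.604, 0.797, -0.0]
wrist_force: [0.4, -0.1, -0.2]
finger_gap: -0.0001
grip_force: 0.0
```

```bash
python3 - <<'E'
from h import *
c=snap('wrist','w2.png'); print(np.linalg.inv(c['world_to_cam']).round(3).tolist()); s=get_state();print(s['tcp_pos'],s['joint_pos'])
E
```

```text
[[0.963, -0.261, -0.072, 0.517], [0.271, 0.928, 0.256, -0.334], [-0.0, -0.266, 0.964, 0.289], [0.0, 0.0, 0.0, 1.0]]
[ 0.53334222 -0.39589003  0.13955545] [-7.59186903e-01  5.31563927e-01  1.52402957e-01  1.20168022e+00
 -2.01794628e-04  5.37532988e-01]
```

View pics/w2.png

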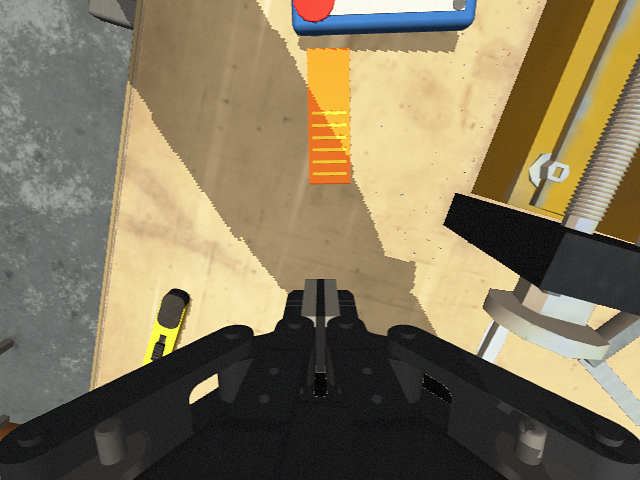

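Now the wedge is fully visible in the wrist view: thin end at about (307–350,48), butt at about (310–351,184). I'll fit the wedge and stand models to colour masks.

```bash
cat >> h.py <<'E'
from scipy.optimize import minimize
def Rz(a): return np.array([[np.cos(a),-np.sin(a),0],[np.sin(a),np.cos(a),0],[0,0,1]])
def wedge_pts(p):
    P=np.array([(-50,s*16,z) for s in(1,-1) for z in(0,20)]+[(50,s*16,z) for s in(1,-1) for z in(0,1.5)])/1e3
    return P@Rz(p[2]).T+[p[0],p[1],0]
def tiltR(th):
    a=np.array([74,-110,0.])/np.hypot(74,110); return cv2.Rodrigues(a*th)[0]
def stand_map(p,P,th):
    o=np.array([-28,64,0.])/1e3
    return ((np.asarray(P)/1e3-o)@tiltR(th).T+o)@Rz(p[2]).T+[p[0],p[1],0]
def stand_pts(p,th):
    return stand_map(p,[(sx*60,sy*80,z) for sx in(1,-1) for sy in(1,-1) for z in(22,42)],th)
def hull_fit(c,lo,hi,roi,model,p0):
    hsv=cv2.cvtColor(c['image'],cv2.COLOR_BGR2HSV); m=cv2.inRange(hsv,lo,hi); k=np.zeros_like(m); x0,y0,x1,y1=roi; k[y0:y1,x0:x1]=1; m*=k
    m=cv2.morphologyEx(m,cv2.MORPH_OPEN,np.ones((2,2),np.uint8))
    H=cv2.convexHull(np.argwhere(m)[:,::-1].astype(np.int32)); S=8
    def draw(h): 
        i=np.zeros(((y1-y0)*S,(x1-x0)*S),np.uint8); cv2.fillConvexPoly(i,np.round((h.reshape(-1,2)-[x0-.5,y0-.5])*S).astype(np.int32),1); return i
    M=np.zeros_like(m); cv2.fillConvexPoly(M,H,1); M=cv2.resize(M[y0:y1,x0:x1],None,fx=S,fy=S,interpolation=cv2.INTER_NEAREST)
    f=lambda p:float((draw(cv2.convexHull(proj(c,model(p)).astype(np.float32)))!=M).sum())/M.sum()
    p0=np.array(p0,float); n=len(p0); d=np.array([.01,.01,.05,.03])[:n]
    r=minimize(f,p0,method='Nelder-Mead',options=dict(initial_simplex=np.vstack([p0]+[p0+d*e for e in np.eye(n)]),xatol=1e-5,fatol=1e-5)); return r.x,r.fun
E
python3 - <<'E'
from h import *
a,b=Rz(.275)[:2,:2]@[0,1],0
w=hull_fit(load('w2.png'),(5,140,120),(30,255,255),(290,40,370,200),wedge_pts,[.519,-.313,1.846]); print('wedge',w)
# sign of tilt: short foot must go down
for th in(.11,-.11): print(th,stand_map([0,0,0],[(-46,-64,10)],th))
th=min((.11,-.11),key=lambda t:stand_map([0,0,0],[(-46,-64,10)],t)[0,2])
s=hull_fit(load('w1.png'),(100,120,60),(125,255,255),(290,60,450,240),lambda p:stand_pts(p,th),[.51,-.167,.275]); print('stand',s)
s2=hull_fit(load('top0.png'),(100,110,50),(125,255,255),(290,200,385,285),lambda p:stand_pts(p,th),[.51,-.167,.275]); print('stand top',s2)
s3=hull_fit(load('w1.png'),(100,120,60),(125,255,255),(290,60,450,240),lambda p:stand_pts(p,p[3]),[.51,-.167,.275,th]); print('stand free tilt',s3)
for q in(s[0],s2[0]):
    f=stand_map(q,[(-46,-64,10),(-46,-64,45)],th); print('foot/pad',f.round(4).tolist())
    d=Rz(w[0][2])[:2,:2].T@(f[0,:2]-w[0][:2]); print('foot in wedge frame mm',d*1e3,'yawdiff',w[0][2]-q[2]-np.pi/2)
    print('level foot in wedge', 1e3*Rz(w[0][2])[:2,:2].T@(stand_map(q,[(-46,-64,10)],0)[0,:2]-w[0][:2]))
print('butt',Rz(w[0][2])@[-.05,0,.01]+[*w[0][:2],0])
E
```

```text
wedge (array([ 0.51875618, -0.31437664,  1.86128056]), np.float64(0.027153945803601767))
0.11 [[-0.04647767 -0.06432134  0.00045673]]
-0.11 [[-0.04465596 -0.06309583  0.01942239]]
stand (array([ 0.51621746, -0.17346104,  0.31341133]), np.float64(0.06441322187414873))
stand top (array([ 0.51328432, -0.17453214,  0.28895011]), np.float64(0.030183026920551543))
stand free tilt (array([ 0.51585074, -0.17422875,  0.29106131,  0.09484343]), np.float64(0.06371092685916643))
foot/pad [[0.4918, -0.249, 0.0005], [0.4895, -0.252, 0.0352]]
foot in wedge frame mm [70.36917054  7.06273122] yawdiff -0.022927104076544857
level foot in wedge [70.70137964  6.59255173]
foot/pad [[0.4871, -0.2494, 0.0005], [0.4846, -0.2524, 0.0352]]
foot in wedge frame mm [71.30302012 11.7651773 ] yawdiff 0.0015341216218349718
level foot in wedge [71.62362981 11.28701304]
butt [ 0.53307699 -0.36228191  0.01      ]
```

```bash
python3 - <<'E'
from h import *
w=np.array([.51876,-.31438,1.8613])
for f,roi in(('w1.png',(290,190,350,235)),('top0.png',(355,240,380,265))):
    c=load(f); hsv=cv2.cvtColor(c['image'],cv2.COLOR_BGR2HSV); m=cv2.inRange(hsv,(0,150,80),(5,255,255))|cv2.inRange(hsv,(174,150,80),(180,255,255))
    x0,y0,x1,y1=roi; v,u=np.nonzero(m[y0:y1,x0:x1]); pc=[u.mean()+x0,v.mean()+y0]; P=unproj(c,pc,.0345)[0]
    print(f,len(u),np.ptp(u),np.ptp(v),pc,P.round(4))
    for yaw in(.28,.29,.30):
        off=np.diff(stand_map([0,0,yaw],[(-46,-64,45),(-46,-64,10)],.11),axis=0)[0]
        d=P+off; print('  foot',d.round(4),'in wedge',(1e3*Rz(w[2]).T@(d-[w[0],w[1],0])).round(1))
c=load('w1.png')
h=cv2.cvtColor(c['image'],cv2.COLOR_BGR2HSV); 
for r in(230,240,250,258): 
    u=np.nonzero(cv2.inRange(h[r:r+1],(5,140,120),(30,255,255))[0,300:370])[0]+300; print(r,u.min(),u.max(),proj(c,wedge_pts(w))[[5,7]].round(1).tolist())
E
```

```text
w1.png 398 22 21 [np.float64(324.95226130653265), np.float64(210.58040201005025)] [ 0.4877 -0.2473  0.0345]
  foot [ 4.902e-01 -2.443e-01 -3.000e-04] in wedge [75.3  7.3 -0.3]
  foot [ 4.901e-01 -2.443e-01 -3.000e-04] in wedge [75.3  7.4 -0.3]
  foot [ 4.901e-01 -2.443e-01 -3.000e-04] in wedge [75.4  7.4 -0.3]
top0.png 79 9 9 [np.float64(366.34177215189874), np.float64(253.0759493670886)] [ 0.4874 -0.2474  0.0345]
  foot [ 4.899e-01 -2.444e-01 -3.000e-04] in wedge [75.3  7.6 -0.3]
  foot [ 4.899e-01 -2.444e-01 -3.000e-04] in wedge [75.3  7.6 -0.3]
  foot [ 4.899e-01 -2.444e-01 -3.000e-04] in wedge [75.3  7.6 -0.3]
230 320 344 [[320.7, 223.5], [345.2, 223.1]]
240 320 344 [[320.7, 223.5], [345.2, 223.1]]
250 321 345 [[320.7, 223.5], [345.2, 223.1]]
258 321 345 [[320.7, 223.5], [345.2, 223.1]]
```

The two cameras agree: the foot is 7.5 mm to the left of the wedge axis. I'll aim the push from the butt centre straight at the foot, turning the tool about +4.4°. First I'll check clearance to the lathe's black end plate.

```bash
python3 - <<'E'
from h import *
c=load('w2.png'); t=load('top0.png')
print('plate bottom',unproj(c,[[455,195],[445,232]],0).round(3).tolist())
for z in(.08,.1,.12,.15): print(z,'w2 top edge',unproj(c,[[555,230],[548,290],[485,292]],z).round(3).tolist(),'top cam',unproj(t,[[411,198],[424,196],[452,178]],z).round(3).tolist())
E
```

```text
plate bottom [[0.637, -0.344, 0.0], [0.641, -0.376, 0.0]]
0.08 w2 top edge [[0.672, -0.345, 0.08], [0.686, -0.383, 0.08], [0.647, -0.396, 0.08]] top cam [[0.619, -0.351, 0.08], [0.625, -0.383, 0.08], [0.672, -0.452, 0.08]]
0.1 w2 top edge [[0.658, -0.344, 0.1], [0.67, -0.379, 0.1], [0.634, -0.39, 0.1]] top cam [[0.615, -0.348, 0.1], [0.62, -0.379, 0.1], [0.666, -0.447, 0.1]]
0.12 w2 top edge [[0.643, -0.343, 0.12], [0.654, -0.374, 0.12], [0.622, -0.384, 0.12]] top cam [[0.61, -0.345, 0.12], [0.615, -0.375, 0.12], [0.661, -0.442, 0.12]]
0.15 w2 top edge [[0.62, -0.341, 0.15], [0.629, -0.367, 0.15], [0.603, -0.375, 0.15]] top cam [[0.603, -0.34, 0.15], [0.608, -0.37, 0.15], [0.653, -0.435, 0.15]]
```

```bash
python3 - <<'E'
from h import *
t=load('top0.png')['image'][100:270,390:530]; s=load('scene0.png')['image'][200:340,360:500]
f=lambda a:cv2.resize(a,(400,400*a.shape[0]//a.shape[1]),interpolation=cv2.INTER_CUBIC)
a,b=f(t),f(s); h=max(len(a),len(b)); o=np.zeros((h,800,3),np.uint8); o[:len(a),:400]=a;o[:len(b),400:]=b
cv2.imwrite('pics/clr.png',o)
E
```

```text
(no output)
```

View pics/clr.png

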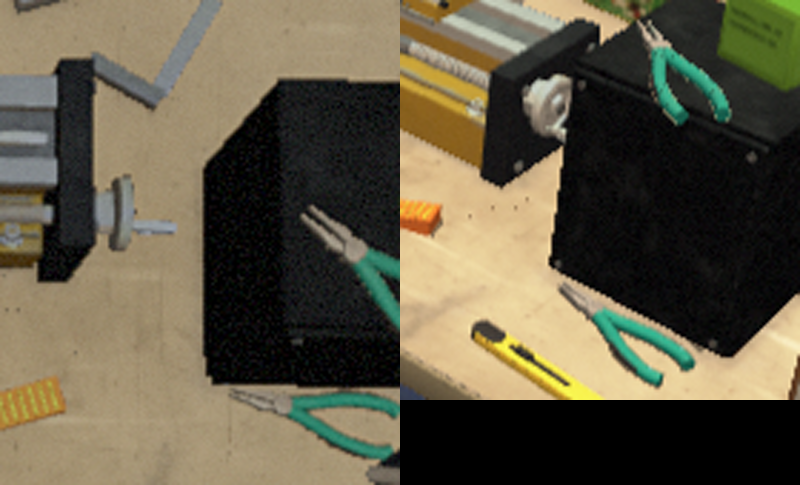

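Clearances are fine: end plate at x≥0.63, box at y≤-0.48. I'll turn the tool and let it settle to see any pose offset.

Emit:
send_rows(
  increments=[
    {"dx":0,"dy":0,"dz":0,"roll":0.55,"claw":-1},
    {"dx":0,"dy":0,"dz":0,"roll":0.55,"claw":-1},
    {"dx":0,"dy":0,"dz":0,"roll":0.55,"claw":-1},
    {"dx":0,"dy":0,"dz":0,"roll":0.55,"claw":-1},
    {"dx":0,"dy":0,"dz":0,"roll":0.55,"claw":-1},
  ],
)

```text
clock: 3.32
tcp_pos: [0.5358, -0.3963, 0.1501]
orientation: [0.0, 0.572, 0.82, -0.0]
wrist_force: [0.0, -0.2, -0.1]
finger_gap: 0.0002
grip_force: 0.0
```

Emit:
send_rows(
  increments=[
    {"dx":0.25,"dy":0.37,"dz":-1.2,"roll":0,"claw":-1},
    {"dx":0.25,"dy":0.37,"dz":-2.6,"roll":0,"claw":-1},
    {"dx":0.25,"dy":0.37,"dz":-4.0,"roll":0,"claw":-1},
    {"dx":0.25,"dy":0.37,"dz":-5.2,"roll":0,"claw":-1},
    {"dx":0.25,"dy":0.37,"dz":-5.7,"roll":0,"claw":-1},
  ],
)

```text
clock: 3.95
tcp_pos: [0.5408, -0.3861, 0.0051]
orientation: [-0.002, 0.572, 0.82, 0.0]
wrist_force: [-1.6, -0.1, 0.4]
finger_gap: 0.0002
grip_force: 0.0
```

```bash
python3 - <<'E'
from h import *
c=snap('wrist','w3.png'); s=get_state(); print(s['tcp_pos'],s['wrist_force'])
i=c['image'][0:340,180:480].copy()
cv2.imwrite('pics/w3z.png',cv2.resize(i,None,fx=1.7,fy=1.7))
w=hull_fit(c,(5,140,120),(30,255,255),(260,60,400,290),wedge_pts,[.5188,-.3144,1.861]); print(w)
E
```

```text
[ 0.54062065 -0.38599025  0.00432067] [-0.63450999 -0.72502732 -0.3672773 ]
(array([ 0.5181241 , -0.31340334,  1.86032648]), np.float64(0.018034779075367203))
```

View pics/w3z.png

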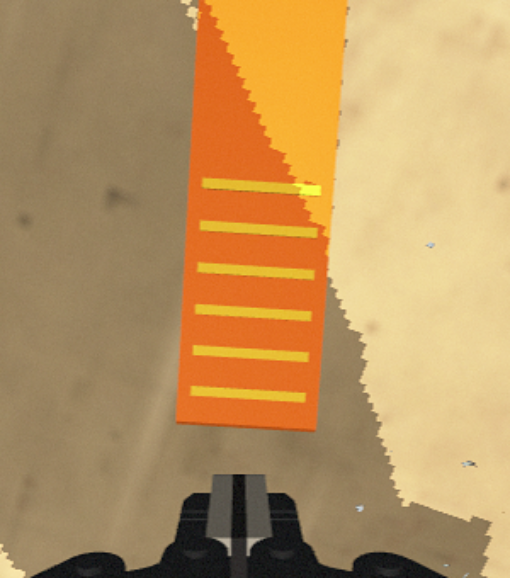

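The fingers are straight behind the butt with a gap of about 10–15 mm, and the wedge yaw is unchanged at 1.860. Next is a slow first push of 30 mm along the line to the foot, to align the wedge before contact.

Emit:
send_rows(
  increments=[
    {"dx":-0.04,"dy":0.2,"dz":0.08,"roll":0,"claw":-1},
    {"dx":-0.12,"dy":0.43,"dz":0.08,"roll":0,"claw":-1},
    {"dx":-0.2,"dy":0.66,"dz":0.08,"roll":0,"claw":-1},
    {"dx":-0.29,"dy":0.9,"dz":0.08,"roll":0,"claw":-1},
    {"dx":-0.37,"dy":1.13,"dz":0.08,"roll":0,"claw":-1},
  ],
)

```text
clock: 4.62
tcp_pos: [0.5331, -0.3593, 0.0097]
orientation: [0.001, 0.572, 0.82, -0.0]
wrist_force: [2.1, -4.5, -0.0]
finger_gap: -0.0
grip_force: 2.4
```

```bash
cat > m.py <<'E'
from h import *
import sys
c=snap('wrist',sys.argv[1]); s=get_state(); print(s['tcp_pos'],s['wrist_force'],s['clock'])
g=[float(v) for v in sys.argv[2:5]] or [.5181,-.3134,1.87]
t=snap('top','t'+sys.argv[1])
h=cv2.cvtColor(c['image'],cv2.COLOR_BGR2HSV); m=cv2.inRange(h,(5,140,120),(30,255,255)); m[:,:230]=0;m[:,430:]=0;m[300:]=0
r=cv2.minAreaRect(np.argwhere(m)[:,::-1].astype(np.float32)); print('rect',r)
rows=[]
for y in range(480):
    u=np.nonzero(m[y])[0]
    if len(u)>20: rows.append((u.min(),u.max(),y))
rows=np.array(rows); 
# side edges: lines, wedge yaw from ends at butt height model
yb=rows[:,2].max(); bt=rows[rows[:,2]>yb-8].mean(0); print('butt row',yb,'cols',bt)
def f(p):
    q=proj(c,wedge_pts(p)); tot=0
    L,Rr=q[[1,5]],q[[3,7]]   # top edges +y (left), -y (right)
    for E,k in((L,0),(Rr,1)):
        k_=np.interp(rows[5:-8,2],*zip(*sorted((e[1],e[0]) for e in E))); tot+=((k_-rows[5:-8,k]-(-.5 if k==0 else .5))**2).mean()
    return tot+(q[[1,3],1].mean()-yb-.5)**2
o=minimize(f,g,method='Nelder-Mead',options=dict(xatol=1e-6,fatol=1e-4,initial_simplex=np.vstack([g]+[np.array(g)+d for d in np.diag([.005,.005,.03])]))); p=o.x
F=np.array([.490,-.2443]); d=Rz(p[2])[:2,:2].T@(F-p[:2])*1e3
print('wedge',p.round(4),o.fun,'foot in wedge',d.round(1))
E
python3 m.py w4.png .51 -.293 1.9
```

```text
[ 0.53299397 -0.35879446  0.00974949] [ 0.02649736 -0.23593058  0.60241022] 4.675
rect ((323.9726257324219, 159.73973083496094), (83.12818908691406, 247.31192016601562), 2.12109637260437)
butt row 283 cols [284.75 358.   279.5 ]
wedge [ 0.5121 -0.3015  1.8837] 0.20700954253798823 foot in wedge [61.2  3.4]
```

Contact is confirmed: the wedge turned to 1.884 and the lateral offset is down to 3.4 mm. I'll carry on.

Emit:
send_rows(
  increments=[
    {"dx":-0.05,"dy":0.15,"dz":0,"roll":0,"claw":-1},
    {"dx":-0.11,"dy":0.3,"dz":0,"roll":0,"claw":-1},
    {"dx":-0.16,"dy":0.45,"dz":0,"roll":0,"claw":-1},
    {"dx":-0.22,"dy":0.6,"dz":0,"roll":0,"claw":-1},
    {"dx":-0.27,"dy":0.75,"dz":0,"roll":0,"claw":-1},
  ],
)

```text
clock: 5.35
tcp_pos: [0.527, -0.342, 0.0096]
orientation: [0.002, 0.573, 0.82, -0.001]
wrist_force: [2.3, -4.8, -0.1]
finger_gap: 0.0002
grip_force: 2.8
```

```bash
python3 m.py w5.png .505 -.2815 1.9
```

```text
[ 0.52676513 -0.34138609  0.00962352] [ 3.15963511 -4.6674101   1.24186324] 5.4
rect ((319.6033630371094, 185.076171875), (82.12518310546875, 196.97808837890625), 0.8550974130630493)
butt row 283 cols [280.125 358.    279.5  ]
wedge [ 0.5047 -0.2845  1.909 ] 0.30586266932167605 foot in wedge [42.8  0.5]
```

Emit:
send_rows(
  increments=[
    {"dx":-0.06,"dy":0.18,"dz":0,"roll":0,"claw":-1},
    {"dx":-0.13,"dy":0.37,"dz":0,"roll":0,"claw":-1},
    {"dx":-0.2,"dy":0.56,"dz":0,"roll":0,"claw":-1},
    {"dx":-0.27,"dy":0.75,"dz":0,"roll":0,"claw":-1},
    {"dx":-0.33,"dy":0.94,"dz":0,"roll":0,"claw":-1},
  ],
)

```text
clock: 6.08
tcp_pos: [0.5185, -0.3181, 0.0096]
orientation: [0.002, 0.572, 0.82, -0.001]
wrist_force: [2.4, -5.6, 1.8]
finger_gap: 0.0
grip_force: 2.8
```

```bash
python3 m.py w6.png .497 -.2615 1.91; python3 - <<'E'
from h import *
for f in('top0.png','tw4.png','tw6.png'):
    c=load(f); print(f,hull_fit(c,(100,110,50),(125,255,255),(290,200,385,285),lambda p:stand_pts(p,p[3]),[.513,-.1745,.289,.08]))
    hsv=cv2.cvtColor(c['image'],cv2.COLOR_BGR2HSV); m=cv2.inRange(hsv,(0,150,80),(5,255,255))|cv2.inRange(hsv,(174,150,80),(180,255,255))
    v,u=np.nonzero(m[240:265,355:380]); print(len(u),u.mean()+355,v.mean()+240)
E
```

```text
[ 0.5182117  -0.31741535  0.00958123] [ 3.37234279 -4.20495234  2.28297572] 6.125
rect ((318.0, 221.5), (123.0, 80.0), 90.0)
butt row 283 cols [280.125 358.    279.5  ]
wedge [ 0.4953 -0.2609  1.929 ] 0.11032938746143639 foot in wedge [17.5 -0.8]
top0.png (array([ 0.51317463, -0.17468145,  0.27652599,  0.10882074]), np.float64(0.029762393302692054))
79 366.34177215189874 253.0759493670886
tw4.png (array([ 0.51341232, -0.17443804,  0.27564237,  0.10849117]), np.float64(0.21256888051044084))
0 nan nan
tw6.png (array([ 0.51570075, -0.17148578,  0.27036557,  0.09770522]), np.float64(0.39784938752783966))
0 nan nan<stdin>:5: RuntimeWarning: Mean of empty slice.
  ret = ret.dtype.type(ret / rcount)
```

Lateral offset is −0.8 mm and the foot is at wedge x=17.5, with contact somewhere between 4 and 9 expected at level. The top view is blocked by the arm, so I'll check tilt with the scene camera.

```bash
cat > tl.py <<'E'
from h import *
import sys
def pad(c,roi):
    h=cv2.cvtColor(c['image'],cv2.COLOR_BGR2HSV); m=cv2.inRange(h,(0,150,80),(5,255,255))|cv2.inRange(h,(174,150,80),(180,255,255)); x0,y0,x1,y1=roi
    v,u=np.nonzero(m[y0:y1,x0:x1]); return len(u),(u.mean()+x0).round(2),(v.mean()+y0).round(2)
snap('scene',sys.argv[1])
for f in('scene0.png',sys.argv[1]):
    c=load(f); print(f,pad(c,(322,252,345,272)),hull_fit(c,(100,110,50),(125,255,255),(285,225,360,275),lambda p:stand_pts(p,p[3]),[.513,-.1745,.289,.08]))
    for th in(.11,.05,0,-.05): print('  pred pad',th,proj(c,stand_map([.513,-.1745,.2765],[(-46,-64,45)],th)).round(2))
E
python3 tl.py s6.png
python3 - <<'E'
import cv2,sys
sys.path.insert(0,'.')
import os;os.chdir('.')
a=cv2.imread('pics/s6.png')[200:300,270:390];b=cv2.imread('pics/w6.png')
cv2.imwrite('pics/c6.png',cv2.hconcat([cv2.resize(a,(400,333),interpolation=2),cv2.resize(b[:400],(400,333))]))
E
```

```text
scene0.png (43, np.float64(333.07), np.float64(261.35)) (array([ 0.49318833, -0.23837209,  0.71201954, -0.54081384]), np.float64(0.5960066270566727))
  pred pad 0.11 [[333.88 261.84]]
  pred pad 0.05 [[333.81 259.92]]
  pred pad 0 [[333.75 258.3 ]]
  pred pad -0.05 [[333.67 256.67]]
s6.png (37, np.float64(333.05), np.float64(258.19)) (array([ 0.54235734, -0.25499328,  0.8664352 , -0.51198283]), np.float64(0.5422531011450382))
  pred pad 0.11 [[333.88 261.84]]
  pred pad 0.05 [[333.81 259.92]]
  pred pad 0 [[333.75 258.3 ]]
  pred pad -0.05 [[333.67 256.67]]
```

View pics/c6.png

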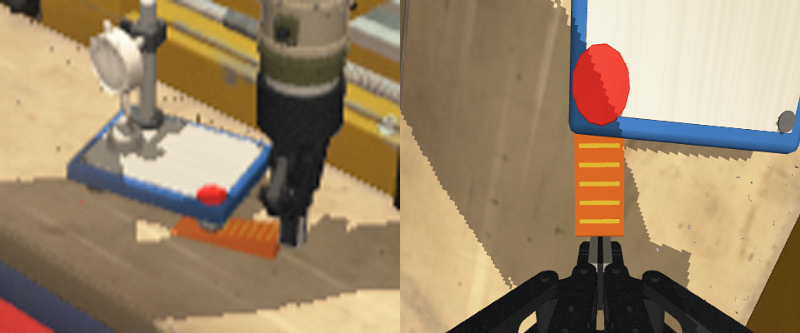

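The left half of this view shows the wedge well under the foot. The gauge column top is the best tilt lever (19 mm of shift for the full lean), so I'll track it between scene images.

```bash
cat > col.py <<'E'
from h import *
import sys
from scipy.optimize import least_squares
s0=load('scene0.png'); t0=load('top0.png')
# triangulate column top (initial)
uv_s,uv_t=np.array([314.6,201.5]),np.array([322.,227.])
P=least_squares(lambda p:np.r_[proj(s0,[p])[0]-uv_s,proj(t0,[p])[0]-uv_t],[.55,-.13,.17]).x
pose=[.5150,-.1715,.2765]
local=lambda P,th:(((P-[pose[0],pose[1],0])@Rz(pose[2])-np.array([-.028,.064,0]))@tiltR(th)+np.array([-.028,.064,0]))*1e3
L=local(P,.11); print('col top world',P.round(4),'stand frame',L.round(1))
K=8
def track(a,b,roi,s=6):
    x0,y0,x1,y1=roi; up=lambda i:cv2.resize(cv2.cvtColor(i,cv2.COLOR_BGR2GRAY),None,fx=K,fy=K,interpolation=cv2.INTER_CUBIC)
    r=cv2.matchTemplate(up(b[y0-s:y1+s,x0-s-6:x1+s+6]),up(a[y0:y1,x0:x1]),cv2.TM_CCOEFF_NORMED); _,v,_,l=cv2.minMaxLoc(r); return np.round((l[0]/K-s-6,l[1]/K-s,v),2)
f=sys.argv[1]; c=load(f) if len(sys.argv)>2 else snap('scene',f)
print('pred level shift',(proj(s0,stand_map(pose,[L],0))-proj(s0,stand_map(pose,[L],.11))).round(2))
D=local(np.array([.5,-.1,.1]),.11)
for n,roi in(('coltop',(308,198,320,212)),('dial',(296,206,314,232)),('pad',(326,255,340,268))): print(n,track(s0['image'],c['image'],roi))
E
python3 col.py s6.png 1
```

```text
col top world [ 0.5248 -0.1342  0.1787] stand frame [ 35.7  44.1 175.2]
pred level shift [[-0.67 -2.01]]
coltop [-0.62 -1.5   0.89]
dial [-0.25 -1.88  0.94]
pad [ 0.   -2.75  0.98]
```

Pad and column both show about 78% of the lean removed, which fits a foot position of x≈17. Roughly 11–12 mm of travel remains, so I'll push 10 mm more, slowly.

Emit:
send_rows(
  increments=[
    {"dx":-0.03,"dy":0.09,"dz":0,"roll":0,"claw":-1},
    {"dx":-0.06,"dy":0.18,"dz":0,"roll":0,"claw":-1},
    {"dx":-0.1,"dy":0.28,"dz":0,"roll":0,"claw":-1},
    {"dx":-0.14,"dy":0.38,"dz":0,"roll":0,"claw":-1},
    {"dx":-0.14,"dy":0.38,"dz":0,"roll":0,"claw":-1},
  ],
)

```text
clock: 6.85
tcp_pos: [0.5153, -0.3092, 0.0096]
orientation: [0.002, 0.572, 0.82, -0.001]
wrist_force: [2.6, -7.1, 0.7]
finger_gap: 0.0003
grip_force: 3.9
```

```bash
python3 m.py w7.png .493 -.251 1.92; python3 col.py s7.png
```

```text
[ 0.51525568 -0.30917659  0.00959063] [ 2.85328656 -7.08539381 -0.03587065] 6.9
rect ((318.5, 236.0), (96.0, 79.0), 90.0)
butt row 283 cols [280.  358.  279.5]
wedge [ 0.4921 -0.252   1.9311] 0.08431540843639576 foot in wedge [ 8.  -0.8]
col top world [ 0.5248 -0.1342  0.1787] stand frame [ 35.7  44.1 175.2]
pred level shift [[-0.67 -2.01]]
coltop [-0.62 -1.75  0.85]
dial [-0.25 -2.25  0.93]
pad [-0.12 -3.25  0.98]
```

Emit:
send_rows(
  increments=[
    {"dx":-0.02,"dy":0.05,"dz":0,"roll":0,"claw":-1},
    {"dx":-0.04,"dy":0.11,"dz":0,"roll":0,"claw":-1},
    {"dx":-0.04,"dy":0.11,"dz":0,"roll":0,"claw":-1},
    {"dx":0.2,"dy":-0.5,"dz":0,"roll":0,"claw":-1},
    {"dx":0.5,"dy":-1.3,"dz":0,"roll":0,"claw":-1},
  ],
)

```text
clock: 7.62
tcp_pos: [0.5256, -0.3385, 0.0081]
orientation: [-0.002, 0.572, 0.82, 0.001]
wrist_force: [-0.5, -0.5, 1.4]
finger_gap: -0.0003
grip_force: 0.0
```

Emit:
send_rows(
  increments=[
    {"dx":0.1,"dy":-0.3,"dz":1.5,"roll":0,"claw":-1},
    {"dx":0.0,"dy":-0.6,"dz":3.5,"roll":0,"claw":-1},
    {"dx":-0.5,"dy":-0.9,"dz":5.5,"roll":0,"claw":-1},
    {"dx":-1,"dy":-1.5,"dz":7.0,"roll":0,"claw":-1},
    {"dx":-1,"dy":-1.5,"dz":7.0,"roll":0,"claw":-1},
  ],
)

```text
clock: 8.25
tcp_pos: [0.5019, -0.3788, 0.1871]
orientation: [0.002, 0.573, 0.82, 0.0]
wrist_force: [-0.0, -0.0, -1.2]
finger_gap: -0.0003
grip_force: 0.0
```

```bash
cat > lvl.py <<'E'
from h import *
import sys
exec(open('col.py').read().split("f=sys.argv")[0])
f=sys.argv[1]
for n,a,rois in(('top',t0,dict(col=(315,220,331,236),padcorner=(355,243,380,262),corner_right=(352,206,370,220),corner_bl=(306,262,324,278))),('scene',s0,dict(coltop=(308,198,320,212),pad=(326,255,340,268),left=(286,244,300,258)))):
    c=snap(n,n[0]+f)
    print(n,'pred col',(proj(a,stand_map(pose,[L],0))-proj(a,stand_map(pose,[L],.11))).round(2),'pred pad',(proj(a,stand_map(pose,[(-46,-64,45)],0))-proj(a,stand_map(pose,[(-46,-64,45)],.11))).round(2))
    for k,r in rois.items(): print('  ',k,track(a['image'],c['image'],r))
print(get_state()['tcp_pos'])
E
python3 lvl.py 8.png
```

```text
col top world [ 0.5248 -0.1342  0.1787] stand frame [ 35.7  44.1 175.2]
top pred col [[-6.5  -5.36]] pred pad [[-1.01 -1.68]]
   col [-6.5  -5.12  0.72]
   padcorner [-1.25 -1.    0.8 ]
   corner_right [-1.38 -0.88  0.97]
   corner_bl [-1.12 -1.12  0.72]
scene pred col [[-0.67 -2.01]] pred pad [[-0.13 -3.53]]
   coltop [-0.75 -1.88  0.84]
   pad [-0.38 -3.25  0.99]
   left [ 0.5  -1.62  0.89]
[ 0.50108666 -0.37667599  0.18317909]
```

The column in the top view has moved −6.5/−5.1 px against −6.5/−5.4 predicted, so the stand is level within a few milliradians. Next I'll locate the pad for the press.

```bash
python3 - <<'E'
from h import *
c=snap('wrist','w8.png'); s=get_state(); print(s['tcp_pos'],s['clock'])
for f,c,roi in(('w',c,(150,0,480,300)),('t',load('t8.png'),(355,240,380,265))):
    h=cv2.cvtColor(c['image'],cv2.COLOR_BGR2HSV); m=cv2.inRange(h,(0,150,60),(4,255,255))|cv2.inRange(h,(174,150,60),(180,255,255)); x0,y0,x1,y1=roi
    n,l,st,ce=cv2.connectedComponentsWithStats(m[y0:y1,x0:x1]); i=1+st[1:,4].argmax(); p=ce[i]+[x0,y0]
    print(f,st[i],p,unproj(c,p,.045).round(4))
h=cv2.cvtColor(load('w8.png')['image'],cv2.COLOR_BGR2HSV)
print('wedge',hull_fit(load('w8.png'),(5,140,120),(30,255,255),(200,0,440,300),lambda p:wedge_pts(p)[:4],[.491,-.249,1.93])[0:2])
E
```

```text
[ 0.50089373 -0.37610209  0.18222895] 8.4
w [ 202   38   36   41 1156] [369.54411765  57.48702422] [[ 0.4897 -0.2443  0.045 ]]
t [ 5  7 11 10 83] [365.07228916 251.62650602] [[ 0.4896 -0.2433  0.045 ]]
wedge (array([ 0.50314589, -0.18755929,  1.03847757]), np.float64(0.9324051654560129))
```

Emit:
send_rows(
  increments=[
    {"dx":-0.15,"dy":1.7,"dz":0,"roll":0,"claw":-1},
    {"dx":-0.3,"dy":3.5,"dz":0,"roll":0,"claw":-1},
    {"dx":-0.44,"dy":5.2,"dz":-1,"roll":0,"claw":-1},
    {"dx":-0.44,"dy":5.2,"dz":-2.6,"roll":0,"claw":-1},
    {"dx":-0.44,"dy":5.2,"dz":-3.8,"roll":0,"claw":-1},
  ],
)

```text
clock: 9.02
tcp_pos: [0.489, -0.2443, 0.0857]
orientation: [-0.003, 0.571, 0.821, 0.0]
wrist_force: [0.2, -0.2, -0.4]
finger_gap: -0.0005
grip_force: 0.0
```

Emit:
send_rows(
  increments=[
    {"dx":0,"dy":0,"dz":-0.2,"roll":0,"claw":-1},
    {"dx":0,"dy":0,"dz":-0.5,"roll":0,"claw":-1},
    {"dx":0,"dy":0,"dz":-0.8,"roll":0,"claw":-1},
    {"dx":0,"dy":0,"dz":-1.0,"roll":0,"claw":-1},
    {"dx":0,"dy":0,"dz":-1.0,"roll":0,"claw":-1},
  ],
)

```text
clock: 9.65
tcp_pos: [0.4905, -0.2472, 0.064]
orientation: [-0.0, 0.572, 0.82, 0.0]
wrist_force: [0.1, 0.8, -0.0]
finger_gap: -0.0
grip_force: 0.0
```

Emit:
send_rows(
  increments=[
    {"dx":-0.03,"dy":0.12,"dz":-0.2,"roll":0,"claw":-1},
    {"dx":-0.03,"dy":0.12,"dz":-0.4,"roll":0,"claw":-1},
    {"dx":-0.03,"dy":0.12,"dz":-0.55,"roll":0,"claw":-1},
    {"dx":-0.03,"dy":0.12,"dz":-0.66,"roll":0,"claw":-1},
    {"dx":-0.03,"dy":0.12,"dz":-0.66,"roll":0,"claw":-1},
  ],
)

```text
clock: 10.28
tcp_pos: [0.4897, -0.244, 0.0472]
orientation: [-0.0, 0.572, 0.82, 0.0]
wrist_force: [0.4, -0.6, -0.5]
finger_gap: 0.0001
grip_force: 0.0
```

Emit:
send_rows(
  increments=[
    {"dx":0,"dy":0,"dz":-0.04,"roll":0,"claw":-1},
    {"dx":0,"dy":0,"dz":-0.08,"roll":0,"claw":-1},
    {"dx":0,"dy":0,"dz":-0.12,"roll":0,"claw":-1},
    {"dx":0,"dy":0,"dz":-0.14,"roll":0,"claw":-1},
    {"dx":0,"dy":0,"dz":-0.14,"roll":0,"claw":-1},
  ],
)

```text
clock: 10.9
tcp_pos: [0.4899, -0.2442, 0.0446]
orientation: [0.0, 0.572, 0.82, -0.0]
wrist_force: [-1.8, 1.4, 5.1]
finger_gap: -0.0002
grip_force: 2.4
```

Contact came at z≈44.6 mm with 5 N, as expected for a level stand. I'll press firmer in small steps.

Emit:
send_rows(
  increments=[
    {"dx":0,"dy":0,"dz":-0.02,"roll":0,"claw":-1},
    {"dx":0,"dy":0,"dz":-0.04,"roll":0,"claw":-1},
    {"dx":0,"dy":0,"dz":-0.06,"roll":0,"claw":-1},
    {"dx":0,"dy":0,"dz":-0.08,"roll":0,"claw":-1},
    {"dx":0,"dy":0,"dz":-0.08,"roll":0,"claw":-1},
  ],
)

```text
clock: 11.52
tcp_pos: [0.49, -0.2442, 0.0444]
orientation: [0.001, 0.572, 0.82, -0.0]
wrist_force: [-5.1, 3.7, 18.2]
finger_gap: 0.0002
grip_force: 9.3
```

Emit:
send_rows(
  increments=[
    {"dx":0,"dy":0,"dz":-0.02,"roll":0,"claw":-1},
    {"dx":0,"dy":0,"dz":-0.04,"roll":0,"claw":-1},
    {"dx":0,"dy":0,"dz":-0.04,"roll":0,"claw":-1},
    {"dx":0,"dy":0,"dz":-0.04,"roll":0,"claw":-1},
    {"dx":0,"dy":0,"dz":-0.04,"roll":0,"claw":-1},
  ],
)

```text
clock: 12.15
tcp_pos: [0.49, -0.2442, 0.0444]
orientation: [0.001, 0.572, 0.82, -0.0]
wrist_force: [-7.9, 4.0, 25.8]
finger_gap: 0.0
grip_force: 12.7
```

Emit:
send_rows(
  increments=[
    {"dx":0,"dy":0,"dz":0.1,"roll":0,"claw":-1},
    {"dx":0,"dy":0,"dz":0.3,"roll":0,"claw":-1},
    {"dx":0,"dy":0,"dz":0.8,"roll":0,"claw":-1},
    {"dx":0,"dy":0,"dz":2,"roll":0,"claw":-1},
    {"dx":0,"dy":0,"dz":3.5,"roll":0,"claw":-1},
  ],
)

```text
clock: 12.78
tcp_pos: [0.4894, -0.2438, 0.129]
orientation: [-0.001, 0.572, 0.82, 0.0]
wrist_force: [-0.1, -0.6, -0.2]
finger_gap: -0.0003
grip_force: 0.0
```

Emit:
send_rows(
  increments=[
    {"dx":0,"dy":-1,"dz":1.5,"roll":0,"claw":-1},
    {"dx":0,"dy":-2.5,"dz":2.5,"roll":0,"claw":-1},
    {"dx":-0.2,"dy":-4,"dz":3,"roll":0,"claw":-1},
    {"dx":-0.6,"dy":-5.5,"dz":3,"roll":0,"claw":-1},
    {"dx":-0.6,"dy":-5.5,"dz":3,"roll":0,"claw":-1},
  ],
)

```text
clock: 13.4
tcp_pos: [0.4742, -0.3843, 0.2037]
orientation: [0.0, 0.574, 0.819, -0.0]
wrist_force: [0.3, -0.1, 0.8]
finger_gap: -0.0001
grip_force: 0.0
```

```bash
python3 lvl.py 9.png; python3 - <<'E'
from h import *
a=load('t9.png')['image'][200:290,290:425]; b=load('s9.png')['image'][190:290,280:385]
cv2.imwrite('pics/fin.png',cv2.hconcat([cv2.resize(a,(400,320),interpolation=2),cv2.resize(b,(400,320),interpolation=2)]))
c=load('t9.png'); h=cv2.cvtColor(c['image'],cv2.COLOR_BGR2HSV); m=cv2.inRange(h,(0,150,60),(4,255,255)); v,u=np.nonzero(m[240:265,355:380]); print(unproj(c,[u.mean()+355,v.mean()+240],.045))
E
```

```text
col top world [ 0.5248 -0.1342  0.1787] stand frame [ 35.7  44.1 175.2]
top pred col [[-6.5  -5.36]] pred pad [[-1.01 -1.68]]
   col [-6.5  -5.12  0.72]
   padcorner [-1.12 -0.88  0.95]
   corner_right [-1.38 -0.75  0.97]
   corner_bl [-1.25 -0.88  0.78]
scene pred col [[-0.67 -2.01]] pred pad [[-0.13 -3.53]]
   coltop [-0.75 -1.88  0.84]
   pad [-0.38 -3.25  0.99]
   left [ 0.12 -1.25  0.95]
[ 0.47454297 -0.38157658  0.20342605]
[[ 0.48969782 -0.24258847  0.045     ]]
```

View pics/fin.png

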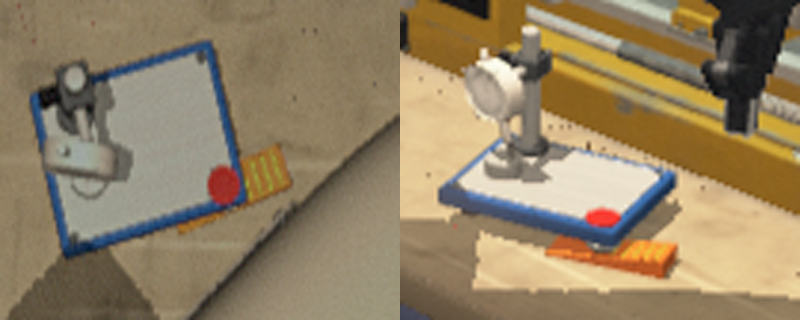

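The stand is level and unmoved, and the wedge sits under the red-pad foot. It took 26 N on the pad without giving, and the arm is clear.

```bash
python3 -c "
from workcell import hand_in; print(hand_in())"
```

```text
the job is handed in; nothing more can be done
None
```

The wedge is pushed under the short foot and left there; the stand is level to within about 3% of its starting lean, the red pad held under a 26 N press without giving, and the job is handed in at about 13.5 s.

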